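Wipe the indexing fixture and hold its knob at the third stop

TASK

Take the scraper block and with it wipe the three loose metal chips off the fixture's plate into the tray at its end, touching the chips only with the scraper, then stand the scraper upright back on the bench, clear of the fixture. Then turn the spring-return indexing knob clockwise (seen from above) from its home stop, counting the clicks, to the third click stop, never running on towards the fourth, and finish while still gripping the knob there: do not let go, or it springs back. Leave the bearing, the valve-shaped part and the small housing beside the fixture where they are.

Things in the scene. Friction and masses are not known exactly. Their poses are not given: they have to be found in the camera images.
- fixture: aluminium base plate of the indexing fixture, fixed to the bench: 140 (x) x 300 (y) x 15 mm, z up. Origin at the centre of its underside on the bench. The chips lie on its top (15 mm above the bench) between y=+40 and +125 mm, x=-50 and +50 mm; the top is bare from y=-35 mm to the end edge at y=+150 mm, where the chip tray adjoins.
- tray (a point): centre of the floor of the open sheet-steel chip tray, fixed at the plate's +y end, axes as the fixture's. The floor lies 3 mm above the bench, 12 mm below the plate's top; the tray is 136 mm wide inside (x) and runs from the plate's edge (38 mm on the -y side of this point) 36 mm to the +y side; walls 20 mm above the bench on the other three sides.
- index_head (a point): centre of the top of the round grey index head, 94 mm across, 37 mm above the bench, at x=0, y=-85 mm of the fixture, axes as the fixture's. On it turn a steel disc with a lobed rim and the black bar knob (top 77 mm above the bench). A spring plunger in a dark block sits on its +x side, 40 to 80 mm from the axis, up to 50 mm above the bench.
- index_knob (a joint): angle of the knob (rad): 0 at the home stop, where every run begins, growing clockwise from above. Click stops (plunger drops between rim lobes) at 0.419, 0.838, 1.257 (the third), 1.676, 2.094 (every 24 degrees); end 2.2. A return spring, 0.10 N m at home, 0.14 at the third stop, turns it back when let go (clicks, 0.07 N m either way, do not hold it). One grasp serves for the whole turn.
- knob_grip (a point): point on the knob's axis (vertical), 67 mm above the bench, 10 mm below the top of the black bar of the knob; the bar is 56 mm long, 14 mm wide and 28 mm high (49 to 77 mm above the bench). Its x axis runs along the bar (at home turned 0.6 rad counter-clockwise from the fixture's x axis, it turns with the knob), z up. Pinch the bar across its 14 mm.
- scraper: wooden scraper block standing on a black rubber foot: foot 120 (x) x 30 (y) x 14 mm, wood 116 x 24 mm from 14 to 74 mm above its underside; 0.22 kg. Origin at the centre of its underside, z up, x along its length. Pinch it across the 24 mm, 45 to 60 mm above the underside.
- chip_a: chip: sawn-off bit of steel bar 16 x 12 x 8 mm, 13 g, loose on the plate. Origin at the centre of its underside.
- chip_b: chip: steel slug 16 mm across, 8 mm high, 13 g, loose on the plate. Origin at the centre of its underside.
- chip_c: chip: dark steel slug 19 mm across, 8 mm high, 14 g, loose on the plate. Origin at the centre of its underside.
- bearing: bystander: ball bearing lying flat, 62 mm across, 14 mm high. Origin at the centre of its underside.
- valve_part: bystander: grey valve-shaped casting, 48 x 52 x 52 mm. Origin at the centre of its underside.
- gearbox_part: bystander: small grey housing with a boss, 42 x 59 x 39 mm. Origin at the centre of its underside.

How it is judged:
By the outcome, as a careful person would: the job done as asked, in the order asked, and still so for the second after the job is handed in, while the arm keeps its last pose, push and grip.
It also fails if it takes over 72 s, if anything falls off the work surface, if the arm or the gripper's body presses on something with over 40 N, if the wrist force passes 120 N, or if a joint passes its speed limit or range.

ROBOT

A 7-joint arm with a two-finger parallel gripper is mounted at the origin on a cart in front of the work surface, level with it; the furniture and walls round the work are solid. World frame = base frame: x ahead of the robot, y to its left, z up, the work surface at z = 0. Lengths are in m, angles in rad, forces in N, time in s.
With the tool pointing down it reaches from about 0.35 to 0.9 m from the base axis. Payload 8.1 kg.
Tool frame: the origin (TCP) lies on the front face of the gripper's body, between the roots of the fingers; the fingertips stand 66 mm ahead of it and the grasp point (between the pads) lies 47 mm ahead of it (arm.finger_overhang is the distance from the TCP to the fingertips, in m); z points along the fingers, y is the line along which they close (so a half turn about z gives the same grasp; the last joint's range is limited). The gripper opens to 92 mm and grips with 3 to 60 N. Pads are 19 mm wide; open, the fingers measure 130 mm over their backs; the gripper's body (75 mm by 190 mm) begins 47 mm behind the grasp point.
Start: joints at [1.079, 0.434, 0.025, 1.573, -0.012, 1.134, -0.075], TCP at [0.237, -0.578, 0.292] pointing down, gripper open.
Joint ranges: [-2.62, 2.62], [-0.44, 2.09], [-1.27, 1.32], [0.08, 2.57], [-1.32, 4.46], [0.12, 2], [-2.74, 2.74]. Speed limits (rad/s): [2.22, 2.22, 3.01, 3.01, 3.14, 3.14, 3.14].

INTERFACE

Orientations are given as a rotation vector (axis times angle).
In Python, from cell import readout, cams, workorder, spotter, arm gives the robot as it stands.
- The arm moves only by the shell command python3 -m creep FILE [FORCE], which reads ROWS from the file FILE. ROWS is a JSON list of rows, 1 to 10 of them, each of 5 numbers: dx, dy, dz in m, then a turn about the tool's z in rad, then the opening from 0.0 (shut) to 1.0 (fully open); each row shifts and turns the commanded pose from where the row before left it, along the tool's axes as they then stand; what a row does not reach is not made up. A row lasts 1/10 s, in which the tool goes at most 0.05 m and 0.15 rad, less where a joint would pass 70% of its speed; a pose out of reach is approached as far as the arm can. The fingers move at their own pace and stop on an object; FORCE is the grip in N (left out, the last holds). Time passes only in rows, so rows that do not move let the fingers close. It prints the time, the measured TCP pose, the force, the opening and the grip force at its end. Input that does not fit is refused with a message, and nothing moves.
- readout.observe(): the state, without advancing time (a new reading comes with each control period).
- cams.get_image(name): name is "side" or "top"; returns a dict with "image" (480x640x3 uint8, blue, green, red), "fx", "fy", "cx", "cy" (pixels), "cam_to_world" (4x4, takes a point from camera to world coordinates). Camera axes: x right, y down, z forward; pixel columns grow to the right and rows downward; lengths in m; the calibration is good to about 2 mm. A picture is of the moment at which its call begins. There is no depth.
- workorder.sign_off(): hands the job in; it is judged then, once.
Trained networks look in a picture, given as the dict that the camera call returned (one of the last four; its "shot" number tells which), for a name from the list of things; names that differ only in an ending like _2 or _b are one class to them, and where a whole thing is asked for, a point or a joint stands for the part that bears it (a point fixed in the world has none). Each returns a list of dicts, best first, with "score" (0 to 1); they miss things now and then, are a little off and sometimes report something else, mostly with a low value. They report only what shows in the picture. A call takes as long as a camera call.
- spotter.boxes_of(picture, name): "centre" ([x, y, z] in m, in the coordinates of the camera as it stood for that picture, good to about 4 mm: the middle of the surface that is visible of it).
The state is a dict: "clock": time; "joints": joint angles; "dq": joint speeds; "joint_efforts": joint torques, N m; "position": TCP position; "ee_rot": TCP orientation; "force": force on the tool from outside, world axes, zero at the start; "ft_torque": the same for the moment, N m; "width": opening from 0.0 (shut) to 1.0 (fully open); "gripper_force": force on a finger pad.
Only numpy, scipy, OpenCV 4.12 (cv2) and the standard library are available. Lean on these libraries where they do the work, as an engineer would, in place of code of your own. Each camera call takes 0.05 s, during which the arm holds its last target. There are 200 camera calls.

## Working session

There is one attempt and no reset: what is moved stays moved. The work goes in short steps, Python scripts to look and compute and a shell command to move; the robot and the scene stay as the last step left them, time stands still between calls to the robot, and variables do not carry over. Pictures are saved under pics/ and viewed, at most 10 in all, crops included, and the job is handed in when it is done.

```bash
mkdir -p pics; ls
cat > h.py <<'E'
import numpy as np, cv2
from cell import readout, cams, workorder, spotter, arm
def w(p,c): 
    T=np.array(p["cam_to_world"]); return T[:3,:3]@np.array(c)+T[:3,3]
def proj(p,X):
    T=np.array(p["cam_to_world"]); c=T[:3,:3].T@(np.array(X)-T[:3,3]); return np.array([p["fx"]*c[0]/c[2]+p["cx"],p["fy"]*c[1]/c[2]+p["cy"]])
def ray(p,u,v,z):
    T=np.array(p["cam_to_world"]); d=T[:3,:3]@np.array([(u-p["cx"])/p["fx"],(v-p["cy"])/p["fy"],1]); o=T[:3,3]; return o+d*(z-o[2])/d[2]
E
python3 - <<'E'
from h import *
for n in ["top","side"]:
    p=cams.get_image(n); cv2.imwrite(f"pics/{n}0.png",p["image"]); print(n,np.round(p["cam_to_world"],3).tolist(),p["fx"],p["cx"],p["cy"])
    for k in ["fixture","index_knob","scraper","chip_a","chip_b","chip_c","bearing","valve_part","gearbox_part"]:
        print(k,[(round(r["score"],2),np.round(w(p,r["centre"]),3).tolist(),proj(p,w(p,r["centre"])).astype(int).tolist()) for r in spotter.boxes_of(p,k)[:4]])
print(readout.observe())
E
```

```text
pics
top [[-0.012, -0.998, 0.059, 0.474], [-1.0, 0.011, -0.021, 0.013], [0.02, -0.059, -0.998, 1.249], [0.0, 0.0, 0.0, 1.0]] 528.7113784973509 314.26515132419235 237.81621887252913
fixture [(0.92, [0.585, 0.008, 0.015], [305, 221]), (0.68, [0.704, 0.329, 0.034], [165, 171])]
index_knob [(0.86, [0.599, -0.108, 0.051], [356, 214])]
scraper [(0.84, [0.551, -0.297, 0.072], [441, 233])]
chip_a []
chip_b []
chip_c []
bearing [(0.7, [0.434, 0.346, 0.02], [158, 288])]
valve_part [(0.62, [0.706, 0.329, 0.035], [165, 170])]
gearbox_part [(0.74, [0.671, -0.381, 0.033], [471, 182])]
side [[-0.635, -0.485, 0.602, -0.206], [-0.773, 0.398, -0.494, 0.632], [-0.0, -0.779, -0.627, 0.887], [0.0, 0.0, 0.0, 1.0]] 518.5811383272058 313.1357265278575 236.15051472843032
fixture [(0.69, [0.57, 0.033, 0.014], [301, 262])]
index_knob [(0.8, [0.583, -0.105, 0.044], [339, 229])]
scraper [(0.85, [0.541, -0.295, 0.041], [400, 210])]
chip_a [(0.46, [0.612, 0.06, 0.02], [282, 256]), (0.24, [0.665, -0.378, 0.023], [388, 186])]
chip_b [(0.46, [0.612, 0.06, 0.02], [282, 256]), (0.24, [0.665, -0.378, 0.023], [388, 186])
[... 251 characters left out ...]
 185])]
{'clock': 1.0, 'joints': array([ 1.07941684,  0.43451061,  0.02494872,  1.5732017 , -0.01163033,
        1.13400073, -0.07509741]), 'dq': array([ 0.00182748, -0.00082985,  0.00108181, -0.00133207,  0.00035669,
        0.00049174, -0.00042463]), 'joint_efforts': array([ 3.15456282e-04, -6.67678499e+01,  9.84180607e-01, -3.14812410e+01,
       -6.06707507e-02,  3.28148121e-02,  5.18248817e-05]), 'position': array([ 0.23692472, -0.57836075,  0.29223397]), 'ee_rot': array([3.08242454e+00, 6.06777015e-01, 6.58044620e-05]), 'force': array([ 0.72448827, -0.02160724, -0.29552605]), 'ft_torque': array([-0.0233061 , -0.00457665, -0.0424368 ]), 'gripper_force': 0.0, 'width': 1.0001862982632042}
```

Run:
```python
import cv2
a=cv2.imread("pics/top0.png")[120:330,140:500]; cv2.imwrite("pics/top0c.png",cv2.resize(a,None,fx=2.2,fy=2.2,interpolation=cv2.INTER_CUBIC))
a=cv2.imread("pics/side0.png")[140:400,150:450]; cv2.imwrite("pics/side0c.png",cv2.resize(a,None,fx=2.3,fy=2.3,interpolation=cv2.INTER_CUBIC))
```

```text
(no output)
```

View pics/top0c.png

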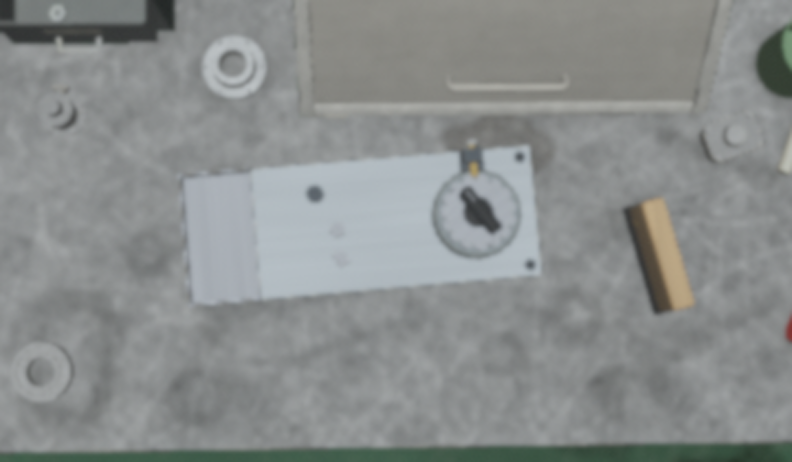

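View pics/side0c.png

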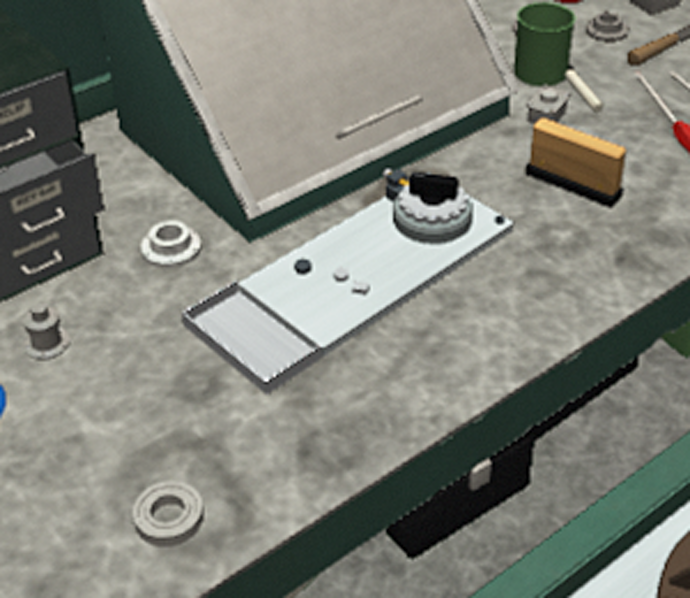

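The top crop shows the plate with corners at about (253,170), (530,146), (540,273) and (260,299). The chips are at (315,194), (337,230) and (340,260), the knob at (480,210), and the scraper runs from (640,205) to (680,310). The cabinet front edge is at row ~105, behind the plate. The side crop agrees with this.

Run:
```python
from h import *
from scipy.optimize import least_squares
T=cams.get_image("top"); S=cams.get_image("side")
tc=lambda u,v:(140+(u+.5)/2.2-.5,120+(v+.5)/2.2-.5); sc=lambda u,v:(150+(u+.5)/2.3-.5,140+(v+.5)/2.3-.5)
loc=[(.07,.15,.015),(.07,-.15,.015),(-.07,-.15,.015),(-.07,.15,.015)]
pt=[(253,170),(530,146),(540,273),(260,299)]
ps=[(238,284),None,(512,224),(318,347)]
# note: side pic: corner +x+y (238,284), -x+y (318,347), -x-y (512,224)
def res(q,f=True):
    c,s=np.cos(q[2]),np.sin(q[2]); r=[]
    for l,a,b in zip(loc,pt,ps):
        X=[q[0]+c*l[0]-s*l[1],q[1]+s*l[0]+c*l[1],l[2]]
        r+=list(proj(T,X)-tc(*a))
        if b: r+=list(proj(S,X)-sc(*b))
    return np.array(r)
o=least_squares(res,[.58,0,0.05]); q=o.x; print("fixture",q,o.fun.round(1))
c,s=np.cos(q[2]),np.sin(q[2]); R=np.array([[c,-s],[s,c]])
print("head",q[:2]+R@[0,-.085])
for n,a,b in [("dark",(315,194),(303,267)),("r",(337,230),(340,275)),("bar",(340,260),(360,288))]:
    A=ray(T,*tc(*a),.021); B=ray(S,*sc(*b),.021); print(n,A.round(3),B.round(3),(R.T@(A[:2]-q[:2])).round(3),(R.T@(B[:2]-q[:2])).round(3))
# scraper top of wood corners, top view
for a in [(641,204),(663,197),(694,304),(671,311)]: print("scr",ray(T,*tc(*a),.074).round(3))
for a in [(537,121),(625,151),(533,120),(621,158)]: print("scrS",ray(S,*sc(*a),.074).round(3))
for a in [(527,172),(613,204),(622,192)]: print("footS",ray(S,*sc(*a),.0).round(3))
for a in [(310,108),(695,106)]: print("cab top",ray(T,*tc(*a),.0).round(3))
for a in [(250,238),(510,122)]: print("cab side",ray(S,*sc(*a),.0).round(3))
print("knob",ray(T,*tc(480,210),.077).round(3),"knob ends",ray(T,*tc(464,190),.077).round(3),ray(T,*tc(496,230),.077).round(3))
print("tray",[(ray(T,*tc(*a),.02)).round(3) for a in [(183,178),(193,304)]])
```

```text
fixture [ 0.58792183 -0.02520916  0.07243966] [-1.6 -0.9 -0.7 -1.  -0.4 -0.3  0.5  1.1  0.8 -1.1 -0.1  0.   1.3  0.1]
head [ 0.59407382 -0.10998624]
dark [0.618 0.06  0.021] [0.614 0.062 0.021] [0.036 0.083] [0.033 0.085]
r [0.579 0.037 0.021] [0.578 0.039 0.021] [-0.004  0.062] [-0.005  0.065]
bar [0.547 0.034 0.021] [0.547 0.035 0.021] [-0.036  0.062] [-0.036  0.063]
scr [ 0.598 -0.274  0.074]
scr [ 0.605 -0.297  0.074]
scr [ 0.496 -0.326  0.074]
scr [ 0.489 -0.302  0.074]
scrS [ 0.601 -0.284  0.074]
scrS [ 0.491 -0.319  0.074]
scrS [ 0.605 -0.282  0.074]
scrS [ 0.484 -0.305  0.074]
footS [ 0.602 -0.276  0.   ]
footS [ 0.49 -0.31  0.  ]
footS [ 0.499 -0.337  0.   ]
cab top [0.714 0.065 0.   ]
cab top [ 0.713 -0.354  0.   ]
cab side [0.715 0.065 0.   ]
cab side [ 0.695 -0.338  0.   ]
knob [ 0.593 -0.109  0.077] knob ends [ 0.614 -0.093  0.077] [ 0.573 -0.125  0.077]
tray [array([0.636, 0.199, 0.02 ]), array([0.503, 0.189, 0.02 ])]
```

```bash
cat > go.py <<'E'
import sys; from h import *; from scipy.spatial.transform import Rotation as Ro
# go.py x y z psi -> remaining offset in tool axes (after the turn)
x,y,z,psi=map(float,sys.argv[1:5]); o=readout.observe(); M=Ro.from_rotvec(o["ee_rot"]).as_matrix()
cur=np.arctan2(M[1,0],M[0,0]); d=np.array([x,y,z])-o["position"]; c,s=np.cos(psi),np.sin(psi)
print("t",round(o["clock"],2),"pos",o["position"].round(4),"psi",round(cur,4),"tilt",M[2,:2].round(4),"turn",round((cur-psi+np.pi)%(2*np.pi)-np.pi,4),"dxyz",np.round([d[0]*c+d[1]*s,d[0]*s-d[1]*c,-d[2]],4),"F",o["force"].round(1),"T",o["ft_torque"].round(2),"q",o["joints"].round(2),"w",round(o["width"],3),round(o["gripper_force"],1))
E
echo '[[0,0,0,0.139,1],[0.037,-0.019,0.01,0,1],[0.037,-0.019,0.01,0,1],[0.037,-0.019,0.01,0,1],[0.037,-0.019,0.01,0,1],[0.037,-0.019,0.01,0,1],[0.037,-0.019,0.01,0,1],[0.037,-0.019,0.01,0,1],[0.037,-0.019,0.01,0,1],[0.037,-0.019,0.01,0,1]]' > next.json && python3 -m creep next.json 30; python3 go.py 0.547 -0.300 0.14 0.25
```

```text
clock: 2.1
position: [0.5185, -0.3292, 0.202]
ee_rot: [3.117, 0.391, 0.0]
force: [0.3, 0.1, -0.4]
width: 1.002
gripper_force: 0.0
t 2.1 pos [ 0.5185 -0.3292  0.202 ] psi 0.2496 tilt [0.0003 0.0003] turn -0.0004 dxyz [ 0.0348 -0.0212  0.062 ] F [ 0.3  0.1 -0.4] T [-0.04 -0.04 -0.04] q [ 0.5   0.5  -0.03  1.7   0.02  0.94 -0.86] w 1.002 0.0
```

```bash
echo '[[0.0348,-0.0212,0,0,1],[0,0,0.03,0,1],[0,0,0.03,0,1],[0,0,0.03,0,1],[0,0,0.0133,0,1],[0,0,0,0,1]]' > next.json && python3 -m creep next.json; python3 go.py 0.547 -0.300 0.099 0.25
python3 - <<'E'
from h import *
p=cams.get_image("side"); cv2.imwrite("pics/s1.png",cv2.resize(p["image"][130:330,300:500],None,fx=3,fy=3))
E
```

```text
clock: 2.7
position: [0.5448, -0.3008, 0.0972]
ee_rot: [-3.115, -0.391, 0.005]
force: [0.0, 1.5, 0.5]
width: 1.008
gripper_force: 0.0
t 2.7 pos [ 0.5448 -0.3008  0.0972] psi 0.2497 tilt [-0.0027 -0.0022] turn -0.0003 dxyz [ 0.0023 -0.0002 -0.0018] F [0.  1.5 0.5] T [ 0.03 -0.05  0.05] q [ 0.44  0.64 -0.03  1.76  0.03  0.74 -0.93] w 1.008 0.0
```

View pics/s1.png

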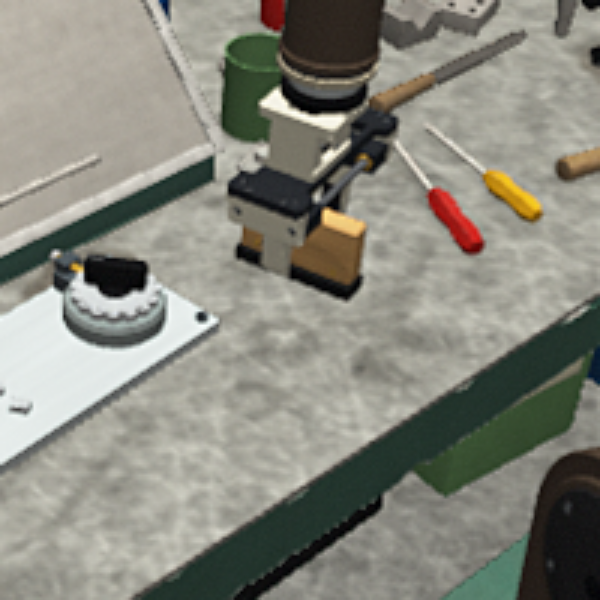

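The open fingers straddle the scraper near its middle, around (290,250). I'll close on it.

```bash
echo '[[0.002,0,0,0,1],[0,0,0,0,0],[0,0,0,0,0],[0,0,0,0,0],[0,0,0,0,0],[0,0,0,0,0],[0,0,0,0,0],[0,0,0,0,0],[0,0,0,0,0]]' > next.json && python3 -m creep next.json 35; python3 go.py 0.547 -0.300 0.099 0.25
```

```text
clock: 3.65
position: [0.5477, -0.3008, 0.0989]
ee_rot: [-3.117, -0.391, 0.0]
force: [1.3, 0.3, 0.1]
width: 0.356
gripper_force: 0.0
t 3.65 pos [ 0.5477 -0.3008  0.0989] psi 0.2497 tilt [-0.0001 -0.    ] turn -0.0003 dxyz [-0.0005 -0.0009 -0.0001] F [1.3 0.3 0.1] T [ 0.02  0.02 -0.  ] q [ 0.44  0.64 -0.03  1.76  0.03  0.74 -0.93] w 0.356 0.0
```

```bash
echo '[[0,0,0,0,0],[0,0,0,0,0],[0,0,0,0,0],[0,0,0,0,0]]' > next.json && python3 -m creep next.json 35; echo '[[0,0,-0.02,0,0],[0,0,-0.04,0,0],[0,0,-0.04,0,0],[0,0,0,0,0]]' > next.json && python3 -m creep next.json; python3 go.py 0.5865 -0.0053 0.20 0.0724
```

```text
clock: 4.05
position: [0.5478, -0.301, 0.099]
ee_rot: [3.117, 0.391, 0.0]
force: [1.3, -1.4, 0.6]
width: 0.264
gripper_force: 35.0
clock: 4.45
position: [0.5501, -0.3015, 0.2043]
ee_rot: [3.113, 0.391, 0.011]
force: [0.8, -0.5, -2.1]
width: 0.26
gripper_force: 35.0
t 4.45 pos [ 0.5501 -0.3015  0.2043] psi 0.2498 tilt [0.0067 0.0049] turn 0.1774 dxyz [ 0.0577 -0.2928  0.0043] F [ 0.8 -0.5 -2.1] T [ 0.05 -0.08 -0.01] q [ 0.44  0.52 -0.03  1.67  0.02  0.94 -0.92] w 0.26 35.0
```

```bash
echo '[[0,0,0,0.0887,0],[0,0,0,0.0887,0],[0.0072,-0.0366,0,0,0],[0.0072,-0.0366,0,0,0],[0.0072,-0.0366,0,0,0],[0.0072,-0.0366,0,0,0],[0.0072,-0.0366,0,0,0],[0.0072,-0.0366,0,0,0],[0.0072,-0.0366,0,0,0],[0.0072,-0.0366,0,0,0]]' > next.json && python3 -m creep next.json; echo '[[0,0,0,0,0],[0,0,0,0,0],[0,0,0,0,0]]' > next.json && python3 -m creep next.json;python3 go.py 0.5865 -0.0053 0.117 0.0724
python3 - <<'E'
from h import *
p=cams.get_image("side"); cv2.imwrite("pics/s2.png",cv2.resize(p["image"][150:330,210:410],None,fx=3,fy=3))
E
```

```text
clock: 5.45
position: [0.5832, -0.0029, 0.1979]
ee_rot: [-3.139, -0.114, 0.003]
force: [0.3, 0.3, -3.1]
width: 0.259
gripper_force: 35.0
clock: 5.75
position: [0.5835, -0.0056, 0.1982]
ee_rot: [3.139, 0.112, -0.002]
force: [1.4, -0.4, -2.4]
width: 0.261
gripper_force: 35.0
t 5.75 pos [ 0.5835 -0.0056  0.1982] psi 0.0714 tilt [-0.0015  0.0007] turn -0.001 dxyz [ 0.0031 -0.0001  0.0812] F [ 1.4 -0.4 -2.4] T [ 0.05  0.02 -0.02] q [-0.06  0.46 -0.03  1.78  0.02  0.9  -1.6 ] w 0.261 35.0
```

View pics/s2.png

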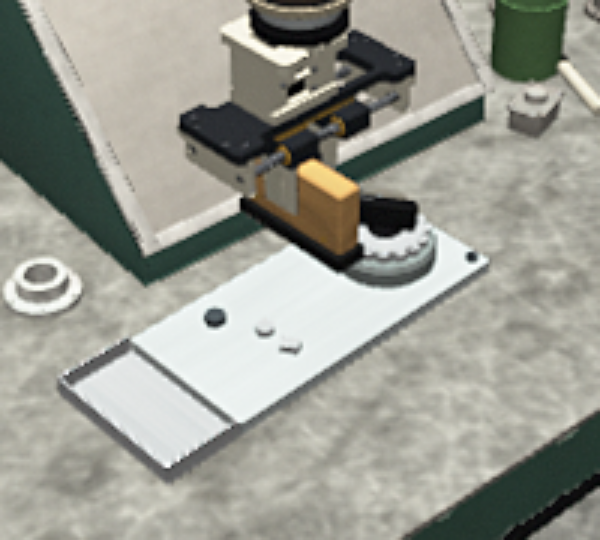

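The scraper is level in the grip above the bare part of the plate, at about (300,220). The chips at (215,317), (265,328) and (290,346) are untouched. I'll lower it.

```bash
echo '[[0.003,0,0.03,0,0],[0,0,0.03,0,0],[0,0,0.015,0,0],[0,0,0.006,0,0],[0,0,0,0,0],[0,0,0,0,0]]' > next.json && python3 -m creep next.json; echo '[[0,0,0.0012,0,0],[0,0,0.001,0,0],[0,0,0.0,0,0],[0,0,0,0,0]]' > next.json && python3 -m creep next.json; python3 go.py 0.5770 0.1244 0.115 0.0724
```

```text
clock: 6.4
position: [0.5876, -0.0049, 0.1187]
ee_rot: [3.139, 0.112, 0.002]
force: [0.2, 0.0, -1.4]
width: 0.259
gripper_force: 35.0
clock: 6.8
position: [0.5871, -0.0043, 0.116]
ee_rot: [3.139, 0.114, 0.001]
force: [0.9, 0.4, -2.6]
width: 0.264
gripper_force: 35.0
t 6.8 pos [ 0.5871 -0.0043  0.116 ] psi 0.0724 tilt [0.0004 0.0001] turn -0.0 dxyz [-0.0008 -0.1291  0.001 ] F [ 0.9  0.4 -2.6] T [ 0.01  0.02 -0.01] q [-0.06  0.57 -0.03  1.84  0.03  0.73 -1.61] w 0.264 35.0
```

```bash
echo '[[0,0,0.0005,0,0],[0,-0.01,0,0,0],[0,-0.01,0,0,0],[0,-0.008,0,0,0],[0,-0.008,0,0,0],[0,-0.008,0,0,0],[0,-0.008,0,0,0],[0,-0.008,0,0,0],[0,-0.008,0,0,0],[0,0,0,0,0]]' > next.json && python3 -m creep next.json; python3 go.py 0.5770 0.1244 0.115 0.0724
python3 - <<'E'
from h import *
p=cams.get_image("side"); cv2.imwrite("pics/s3.png",cv2.resize(p["image"][180:330,200:400],None,fx=3,fy=3))
E
```

```text
clock: 7.8
position: [0.582, 0.0653, 0.1152]
ee_rot: [-3.139, -0.117, -0.0]
force: [1.1, -1.0, -2.8]
width: 0.261
gripper_force: 35.0
t 7.8 pos [0.582  0.0653 0.1152] psi 0.0743 tilt [ 0.0001 -0.0009] turn 0.0019 dxyz [-0.0007 -0.0593  0.0002] F [ 1.1 -1.  -2.8] T [0.02 0.   0.  ] q [-0.18  0.57 -0.03  1.85  0.03  0.72 -1.72] w 0.261 35.0
```

View pics/s3.png

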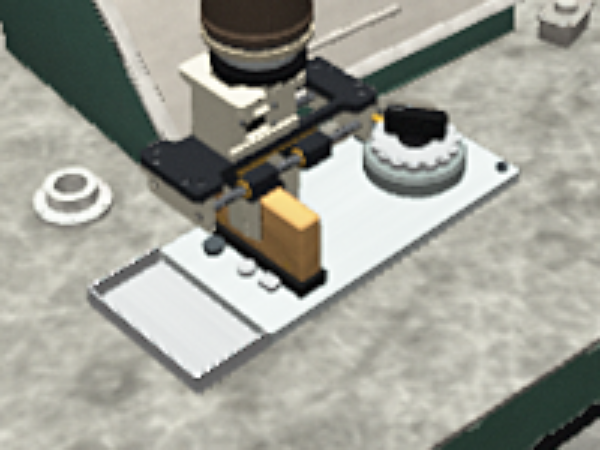

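All three chips, at (213,245), (247,267) and (270,283), are ahead of the foot and being pushed. I'll continue.

```bash
echo '[[0,-0.008,0,0,0],[0,-0.008,0,0,0],[0,-0.008,0,0,0],[0,-0.008,0,0,0],[0,-0.008,0,0,0],[0,-0.008,0,0,0],[0,-0.008,0,0,0],[0,-0.008,0,0,0],[0,-0.006,0,0,0],[0,0,0,0,0]]' > next.json && python3 -m creep next.json; echo '[[0,0,0,0,0],[0,0,0,0,0]]' > next.json && python3 -m creep next.json; python3 go.py 0.5770 0.1244 0.115 0.0724
python3 - <<'E'
from h import *
p=cams.get_image("side"); cv2.imwrite("pics/s4.png",cv2.resize(p["image"][180:330,200:400],None,fx=3,fy=3))
E
```

```text
clock: 8.85
position: [0.5794, 0.134, 0.1178]
ee_rot: [-3.139, -0.113, -0.009]
force: [-0.9, -3.0, 16.4]
width: 0.259
gripper_force: 35.0
clock: 9.05
position: [0.5794, 0.1337, 0.1177]
ee_rot: [-3.139, -0.112, -0.009]
force: [-0.9, -2.4, 15.2]
width: 0.258
gripper_force: 35.0
t 9.05 pos [0.5794 0.1337 0.1177] psi 0.0717 tilt [ 0.0058 -0.0006] turn -0.0007 dxyz [-0.0031  0.0091  0.0027] F [-0.9 -2.4 15.2] T [-0.33 -0.47 -0.16] q [-0.3   0.58 -0.03  1.83  0.02  0.73 -1.84] w 0.258 35.0
```

View pics/s4.png

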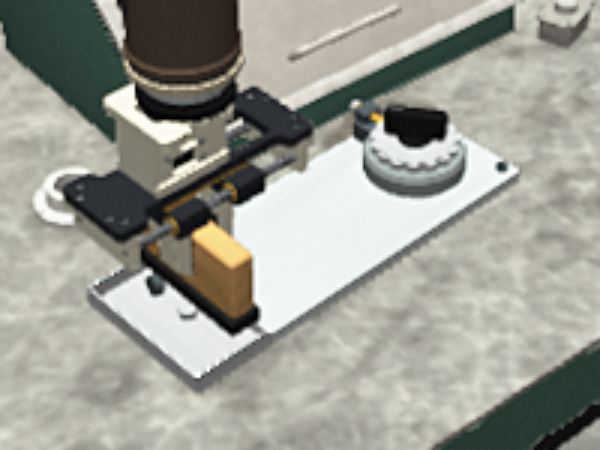

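The dark chip at (155,285) leans and one slug lies at (187,312). The bar is hidden, and the foot is being pushed up with 15 N, so a chip is probably wedged under it. I'll lift and look.

```bash
echo '[[0,0,-0.01,0,0],[0,0,-0.02,0,0],[0,0.02,-0.02,0,0],[0,0.04,0,0,0],[0,0.04,0,0,0],[0,0,0,0,0],[0,0,0,0,0]]' > next.json && python3 -m creep next.json;  python3 go.py 0.5770 0.1244 0.115 0.0724
python3 - <<'E'
from h import *
p=cams.get_image("side"); a=cv2.resize(p["image"][230:320,210:310],None,fx=5,fy=5,interpolation=cv2.INTER_CUBIC)
t=cams.get_image("top"); b=cv2.resize(t["image"][180:270,210:270],None,fx=5,fy=5,interpolation=cv2.INTER_CUBIC)
cv2.imwrite("pics/s5.png",np.hstack([a,b[:450]]))
E
```

```text
clock: 9.8
position: [0.5841, 0.0326, 0.1653]
ee_rot: [3.14, 0.11, -0.001]
force: [-0.3, 1.8, -2.5]
width: 0.26
gripper_force: 35.0
t 9.8 pos [0.5841 0.0326 0.1653] psi 0.0698 tilt [-0.0004  0.0001] turn -0.0026 dxyz [-0.0004 -0.0921  0.0503] F [-0.3  1.8 -2.5] T [0.14 0.02 0.  ] q [-0.13  0.5  -0.02  1.81  0.02  0.83 -1.66] w 0.26 35.0
```

View pics/s5.png

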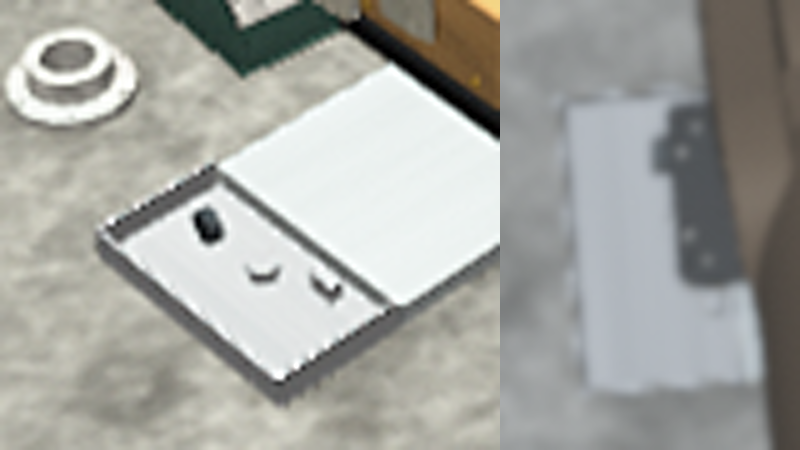

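All three chips now lie in the tray: dark at (208,225), slug at (263,270), bar at (327,288). The plate is bare. Next I'll return the scraper to the bench.

```bash
echo '[[0,0,-0.025,0,0],[0,0,-0.025,0,0],[-0.0085,0.042,0,0,0],[-0.0085,0.042,0,0,0],[-0.0085,0.042,0,0,0],[-0.0085,0.042,0,0,0],[-0.0085,0.042,0,0,0],[-0.0085,0.042,0,0,0],[-0.0085,0.042,0,0,0],[-0.0085,0.042,0,0,0]]' > next.json && python3 -m creep next.json; echo '[[0,0,0,0,0],[0,0,0,0,0],[0,0,0,0,0]]' > next.json && python3 -m creep next.json; python3 go.py 0.54 -0.31 0.1 0.0724
```

```text
clock: 10.9
position: [0.5413, -0.3062, 0.2152]
ee_rot: [-3.138, -0.118, -0.0]
force: [0.9, 0.5, -2.4]
width: 0.261
gripper_force: 35.0
clock: 11.2
position: [0.5417, -0.304, 0.215]
ee_rot: [-3.138, -0.118, -0.0]
force: [0.6, 0.6, -1.9]
width: 0.259
gripper_force: 35.0
t 11.2 pos [ 0.5417 -0.304   0.215 ] psi 0.0753 tilt [ 0.0002 -0.0016] turn 0.0029 dxyz [-0.0021  0.0059  0.115 ] F [ 0.6  0.6 -1.9] T [ 0.07 -0.01 -0.04] q [ 0.4   0.5   0.04  1.68 -0.03  0.97 -1.05] w 0.259 35.0
```

```bash
echo '[[0,0.006,0.03,0,0],[0,0,0.03,0,0],[0,0,0.03,0,0],[0,0,0.015,0,0],[0,0,0.006,0,0],[0,0,0,0,0],[0,0,0,0,0]]' > next.json && python3 -m creep next.json; echo '[[0,0,0.0015,0,0],[0,0,0.0015,0,0],[0,0,0,0,0],[0,0,0,0,0]]' > next.json && python3 -m creep next.json; python3 go.py 0.54 -0.31 0.1 0.0724
```

```text
clock: 11.9
position: [0.5421, -0.3124, 0.1055]
ee_rot: [3.139, 0.114, 0.003]
force: [0.1, -0.5, -1.4]
width: 0.262
gripper_force: 35.0
clock: 12.3
position: [0.5412, -0.3125, 0.1014]
ee_rot: [3.139, 0.113, 0.0]
force: [-1.0, -0.4, -3.1]
width: 0.262
gripper_force: 35.0
t 12.3 pos [ 0.5412 -0.3125  0.1014] psi 0.0721 tilt [0.0002 0.0001] turn -0.0003 dxyz [-0.001  -0.0026  0.0014] F [-1.  -0.4 -3.1] T [ 0.    0.01 -0.02] q [ 0.42  0.64  0.03  1.76 -0.03  0.75 -1.04] w 0.262 35.0
```

```bash
echo '[[0,0,0.0015,0,0],[0,0,0.001,0,0],[0,0,0,0,0],[0,0,0,0,0]]' > next.json && python3 -m creep next.json; python3 go.py 0.54 -0.31 0.1 0.0724
```

```text
clock: 12.7
position: [0.5418, -0.3125, 0.0995]
ee_rot: [3.139, 0.114, 0.002]
force: [0.1, 0.5, 4.9]
width: 0.257
gripper_force: 35.0
t 12.7 pos [ 0.5418 -0.3125  0.0995] psi 0.0724 tilt [0.0012 0.0005] turn -0.0 dxyz [-0.0016 -0.0026 -0.0005] F [0.1 0.5 4.9] T [ 0.25  0.45 -0.07] q [ 0.42  0.64  0.03  1.76 -0.03  0.74 -1.04] w 0.257 35.0
```

```bash
echo '[[0,0,0,0,1],[0,0,0,0,1],[0,0,0,0,1],[0,0,0,0,1],[0,0,0,0,1],[0,0,0,0,1],[0,0,-0.02,0,1],[0,0,-0.04,0,1],[0,0,-0.045,0,1],[0,0,0,0,1]]' > next.json && python3 -m creep next.json; python3 go.py 0.5938 -0.1098 0.20 0.672
python3 - <<'E'
from h import *
p=cams.get_image("side"); cv2.imwrite("pics/s6.png",cv2.resize(p["image"][150:310,220:460],None,fx=3,fy=3))
E
```

```text
clock: 13.7
position: [0.5439, -0.314, 0.21]
ee_rot: [3.135, 0.113, 0.014]
force: [0.6, 0.5, -0.2]
width: 0.994
gripper_force: 0.0
t 13.7 pos [ 0.5439 -0.314   0.21  ] psi 0.0721 tilt [0.0089 0.0051] turn -0.5999 dxyz [ 0.1662 -0.1288  0.01  ] F [ 0.6  0.5 -0.2] T [ 0.06 -0.03 -0.03] q [ 0.41  0.51  0.04  1.67 -0.03  0.95 -1.04] w 0.994 0.0
```

View pics/s6.png

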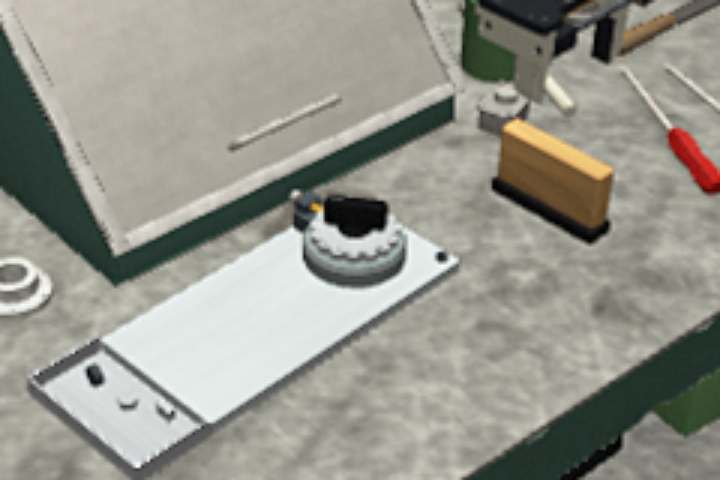

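The scraper stands upright at (550,180), clear of the fixture, and the chips are in the tray. Next is the knob.

```bash
echo '[[0,0,0,-0.15,0.4],[0,0,0,-0.15,0.4],[0,0,0,-0.15,0.4],[0,0,0,-0.15,0.4],[0.0332,-0.0258,0,0,0.4],[0.0332,-0.0258,0,0,0.4],[0.0332,-0.0258,0,0,0.4],[0.0332,-0.0258,0,0,0.4],[0.0332,-0.0258,0,0,0.4],[0,0,0.01,0,0.4]]' > next.json && python3 -m creep next.json 40; echo '[[0,0,0,0,0.4],[0,0,0,0,0.4],[0,0,0,0,0.4]]' > next.json && python3 -m creep next.json; python3 go.py 0.5938 -0.1098 0.116 0.672
```

```text
clock: 14.75
position: [0.5924, -0.0999, 0.1937]
ee_rot: [-2.957, -1.049, -0.005]
force: [0.0, -0.2, -0.4]
width: 0.403
gripper_force: 0.0
clock: 15.05
position: [0.5903, -0.1098, 0.1936]
ee_rot: [2.966, 1.033, -0.001]
force: [-0.8, 0.6, 0.2]
width: 0.4
gripper_force: 0.0
t 15.05 pos [ 0.5903 -0.1098  0.1936] psi 0.6701 tilt [-0.0009  0.0002] turn -0.0019 dxyz [0.0027 0.0021 0.0776] F [-0.8  0.6  0.2] T [-0.03 -0.09  0.02] q [ 0.19  0.5  -0.14  1.74  0.08  0.91 -0.88] w 0.4 0.0
```

```bash
echo '[[0.0027,0.0021,0.02,0,0.4],[0,0,0.03,0,0.4],[0,0,0.02,0,0.4],[0,0,0.006,0,0.4],[0,0,0,0,0.4],[0,0,0,0,0.4]]' > next.json && python3 -m creep next.json; python3 go.py 0.5938 -0.1098 0.117 0.672
```

```text
clock: 15.65
position: [0.5947, -0.1087, 0.1188]
ee_rot: [2.965, 1.035, 0.002]
force: [0.3, -0.6, 0.5]
width: 0.401
gripper_force: 0.0
t 15.65 pos [ 0.5947 -0.1087  0.1188] psi 0.6716 tilt [0.001  0.0012] turn -0.0004 dxyz [-0.0014  0.0003  0.0018] F [ 0.3 -0.6  0.5] T [-0.02 -0.    0.03] q [ 0.18  0.59 -0.13  1.79  0.1   0.76 -0.9 ] w 0.401 0.0
```

```bash
echo '[[-0.001,0,0.0015,0,0.4],[0,0,0,0,0],[0,0,0,0,0],[0,0,0,0,0],[0,0,0,0,0],[0,0,0,0,0],[0,0,0,0,0],[0,0,0,0,0]]' > next.json && python3 -m creep next.json 40; python3 go.py 0.5938 -0.1098 0.117 0.672
python3 - <<'E'
from h import *
p=cams.get_image("side"); cv2.imwrite("pics/s7.png",cv2.resize(p["image"][170:270,280:400],None,fx=5,fy=5))
E
```

```text
clock: 16.45
position: [0.5958, -0.1118, 0.1168]
ee_rot: [2.962, 1.032, 0.007]
force: [9.1, -9.3, -6.6]
width: 0.153
gripper_force: 40.0
t 16.45 pos [ 0.5958 -0.1118  0.1168] psi 0.6703 tilt [0.0023 0.0062] turn -0.0017 dxyz [-0.0003 -0.0028 -0.0002] F [ 9.1 -9.3 -6.6] T [-1.81 -1.93  0.12] q [ 0.18  0.6  -0.13  1.79  0.11  0.75 -0.9 ] w 0.153 40.0
```

View pics/s7.png

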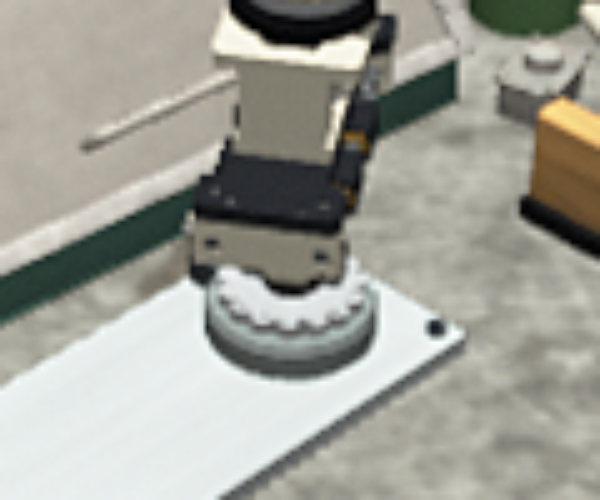

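The fingers grip the bar squarely, 14 mm apart, with about 13 N side force. I'll shift along tool +y to relieve that before turning.

```bash
echo '[[0,0.003,0,0,0],[0,0,0,0,0],[0,0,0,0,0]]' > next.json && python3 -m creep next.json; python3 go.py 0.5958 -0.1118 0.117 0.672; echo '[[0,0,0,0.07,0],[0,0,0,0.07,0],[0,0,0,0,0],[0,0,0,0,0]]' > next.json && python3 -m creep next.json; python3 go.py 0.5958 -0.1118 0.117 0.672
```

```text
clock: 16.8
position: [0.5961, -0.1121, 0.1168]
ee_rot: [2.964, 1.035, 0.003]
force: [3.1, -4.8, 0.5]
width: 0.148
gripper_force: 40.0
t 16.8 pos [ 0.5961 -0.1121  0.1168] psi 0.6718 tilt [0.001  0.0024] turn -0.0002 dxyz [-0.0001 -0.0004 -0.0002] F [ 3.1 -4.8  0.5] T [-0.98 -0.73  0.13] q [ 0.19  0.6  -0.13  1.79  0.11  0.76 -0.9 ] w 0.148 40.0
clock: 17.2
position: [0.5961, -0.112, 0.1168]
ee_rot: [3.029, 0.825, 0.003]
force: [3.6, -4.2, 1.2]
width: 0.15
gripper_force: 40.0
t 17.2 pos [ 0.5961 -0.112   0.1168] psi 0.5318 tilt [0.0012 0.0024] turn -0.1402 dxyz [-0.0001 -0.0003 -0.0002] F [ 3.6 -4.2  1.2] T [-0.87 -0.71  0.17] q [ 0.16  0.6  -0.09  1.79  0.08  0.75 -1.01] w 0.15 40.0
```

```bash
t(){ python3 go.py 0.5961 -0.112 0.117 0.672 | sed -E 's/.*(psi [0-9.-]+).*(dxyz [^]]*\]).*(F [^]]*\]).*(T [^]]*\]).*/\1 \2 \3 \4/'; }
echo '[[0,0,0,0.07,0],[0,0,0,0,0]]' > next.json && python3 -m creep next.json>/dev/null; t
echo '[[0,0,0,0.07,0],[0,0,0,0,0]]' > next.json && python3 -m creep next.json>/dev/null; t
echo '[[0,0,0,0.07,0],[0,0,0,0,0]]' > next.json && python3 -m creep next.json>/dev/null; t
echo '[[0,0,0,0.07,0],[0,0,0,0,0]]' > next.json && python3 -m creep next.json>/dev/null; t
echo '[[0,0,0,0.07,0],[0,0,0,0,0]]' > next.json && python3 -m creep next.json>/dev/null; t
echo '[[0,0,0,0.07,0],[0,0,0,0,0]]' > next.json && python3 -m creep next.json>/dev/null; t
echo '[[0,0,0,0.07,0],[0,0,0,0,0]]' > next.json && python3 -m creep next.json>/dev/null; t
echo '[[0,0,0,0.07,0],[0,0,0,0,0]]' > next.json && python3 -m creep next.json>/dev/null; t
```

```text
psi 0.4595 dxyz [ 0.      0.     -0.0002] F [ 3.6 -4.9  0.2] T [-0.94 -0.73  0.12]
psi 0.3894 dxyz [ 0.      0.     -0.0002] F [ 3.3 -4.5  0.1] T [-0.96 -0.79  0.04]
psi 0.3194 dxyz [ 0.      0.0001 -0.0002] F [ 3.7 -4.9  0.8] T [-1.07 -0.69  0.08]
psi 0.2496 dxyz [-0.      0.0001 -0.0002] F [ 3.8 -3.9 -0.2] T [-0.96 -0.69  0.11]
psi 0.1797 dxyz [-0.      0.0001 -0.0002] F [ 2.2 -3.9  0.7] T [-0.88 -0.66  0.21]
psi 0.1098 dxyz [-0.0001  0.0001 -0.0002] F [ 2.5 -5.  -1.1] T [-0.94 -0.68  0.2 ]
psi 0.0396 dxyz [-0.      0.0001 -0.0002] F [ 3.4 -4.1  0.9] T [-0.86 -0.69  0.08]
psi -0.0304 dxyz [-0.      0.0002 -0.0002] F [ 3.5 -4.   0.9] T [-0.86 -0.71  0.02]
```

```bash
t(){ python3 go.py 0.5961 -0.112 0.117 0.672 | sed -E 's/.*(psi [0-9.-]+).*(dxyz [^]]*\]).*(F [^]]*\]).*(T [^]]*\]).*/\1 \2 \3 \4/'; }
echo '[[0,0,0,0.07,0],[0,0,0,0,0]]' > next.json && python3 -m creep next.json>/dev/null; t
echo '[[0,0,0,0.07,0],[0,0,0,0,0]]' > next.json && python3 -m creep next.json>/dev/null; t
echo '[[0,0,0,0.07,0],[0,0,0,0,0]]' > next.json && python3 -m creep next.json>/dev/null; t
echo '[[0,0,0,0.07,0],[0,0,0,0,0]]' > next.json && python3 -m creep next.json>/dev/null; t
echo '[[0,0,0,0.07,0],[0,0,0,0,0]]' > next.json && python3 -m creep next.json>/dev/null; t
echo '[[0,0,0,0.07,0],[0,0,0,0,0]]' > next.json && python3 -m creep next.json>/dev/null; t
echo '[[0,0,0,0.04,0],[0,0,0,0,0]]' > next.json && python3 -m creep next.json>/dev/null; t
echo '[[0,0,0,0.04,0],[0,0,0,0,0]]' > next.json && python3 -m creep next.json>/dev/null; t
```

```text
psi -0.1003 dxyz [-0.0001  0.0002 -0.0002] F [ 2.4 -4.4  0.8] T [-0.81 -0.7   0.04]
psi -0.1702 dxyz [-0.0001  0.0002 -0.0002] F [ 3.1 -4.3  0.7] T [-0.83 -0.73  0.16]
psi -0.2401 dxyz [-0.0001  0.0003 -0.0002] F [ 2.7 -3.8  1. ] T [-0.82 -0.64  0.13]
psi -0.3102 dxyz [-0.0001  0.0002 -0.0002] F [ 4.  -4.4  0.5] T [-0.81 -0.74  0.19]
psi -0.3802 dxyz [-0.0001  0.0003 -0.0002] F [ 3.4 -3.9  0.9] T [-0.78 -0.68  0.09]
psi -0.4503 dxyz [-0.0002  0.0002 -0.0002] F [ 2.7 -4.4  1.2] T [-0.8  -0.61  0.08]
psi -0.4892 dxyz [-0.0002  0.0003 -0.0002] F [ 3.7 -4.4  0.2] T [-0.66 -0.73  0.08]
psi -0.5293 dxyz [-0.0002  0.0002 -0.0002] F [ 3.1 -5.6  1.1] T [-0.75 -0.64  0.06]
```

```bash
echo '[[0,0,0,0.028,0],[0,0,0,0.028,0],[0,0,0,0,0],[0,0,0,0,0]]' > next.json && python3 -m creep next.json>/dev/null; python3 go.py 0.5961 -0.112 0.117 -0.585
python3 - <<'E'
import numpy as np
from scipy.optimize import curve_fit
psi=np.array([.5318,.4595,.3894,.3194,.2496,.1797,.1098,.0396,-.0304,-.1003,-.1702,-.2401,-.3102,-.3802,-.4503,-.4892,-.5293])
T=[.17,.12,.04,.08,.11,.21,.2,.08,.02,.04,.16,.13,.19,.09,.08,.08,.06]; th=.672-psi
f=lambda t,a,o,A:a+.032*t+A*np.sin(2*np.pi*(t-o)/.4189)
p,c=curve_fit(f,th,T,[.1,0,.07]); print(p,np.sqrt(np.diag(c)))
E
```

```text
t 20.8 pos [ 0.5961 -0.1116  0.1168] psi -0.5843 tilt [ 0.0025 -0.0004] turn 0.0007 dxyz [ 0.0002  0.0003 -0.0002] F [ 3.1 -3.8  1.2] T [-0.74 -0.72  0.09] q [-0.05  0.6   0.22  1.81 -0.18  0.75 -1.9 ] w 0.149 40.0
[ 0.09556733 -0.00559755  0.07473983] [0.00734485 0.0094484  0.01011278]
```

```bash
echo '[[0,0,0,0,0],[0,0,0,0,0],[0,0,0,0,0]]' > next.json && python3 -m creep next.json; python3 go.py 0.5961 -0.112 0.117 -0.585; python3 -c "
from cell import workorder; print(workorder.sign_off())"
```

```text
clock: 21.1
position: [0.5961, -0.1117, 0.1168]
ee_rot: [3.008, -0.905, 0.004]
force: [3.3, -3.9, 0.9]
width: 0.152
gripper_force: 40.0
t 21.1 pos [ 0.5961 -0.1117  0.1168] psi -0.5842 tilt [ 0.0025 -0.0004] turn 0.0008 dxyz [ 0.0002  0.0003 -0.0002] F [ 3.3 -3.9  0.9] T [-0.71 -0.72  0.1 ] q [-0.05  0.6   0.22  1.81 -0.18  0.75 -1.9 ] w 0.152 40.0
the job is handed in; nothing more can be done
None
```

The job is handed in at 21 s, result not shown: all three chips are in the tray, the scraper stands upright on the bench clear of the fixture, and the gripper is still holding the knob at the third click stop, judged from the tool angle and turning torque because the gripper hid the knob.

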